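# Unlock the bench mirror and hold it so that the camera sees the seal

### The job

The swivelling mirror on the viewing bench is locked: put the blade of the flat key in the slotted lock screw, turn the screw clockwise (seen from above) with the key until it stops, about a quarter turn or a little less, and stand the key back in its wooden holder block. Then grip the upright post on the mirror's arm and swing the mirror until the bench camera, looking into the middle of the mirror, sees the round seal of the grey archive box there. The mirror springs back when let go, so finish while still holding it steady at that angle; leave the loupe, the weight and the spool alone.

Things in the scene. Friction and masses are not known exactly. Their poses are not given: they have to be found in the camera images.
- lens (a point): Front of the lens (35 mm across) of the black bench camera, a fixed part of the aluminium viewing bench, 85 mm above the table and 175 mm from the mirror's pivot; the camera looks straight at the vertical pivot line. The frame is that of the bench: x points from the pivot to the camera, y to the side on which the archive box stands, z up. Bench plate 12 mm thick.
- mirror_face (a point): Middle of the mirror's reflecting face (90 mm wide, 74 mm high, upright, 50 to 124 mm above the table), 87 mm up, exactly on the vertical pivot line. x: outward normal of the face; y along the face, z up. A flat steel arm (12 mm wide, 24 to 34 mm above the table) runs 100 mm from the pivot straight back behind the mirror (along -x).
- grip_post (a point): The upright round steel post, 12 mm thick, on the mirror's arm, 85 mm behind the mirror's face and pivot (at -85 mm on the x of mirror_face); it stands from 34 to 112 mm above the table, and this point is on its axis at 90 mm. Same axes as mirror_face. It moves on a level arc of 85 mm radius about the pivot.
- mirror (a joint): Turn of the mirror about its upright pivot, rad, counter-clockwise from above, towards the archive box: 0 = parked at a stop, its normal 0.1745 rad clockwise of the direction to the lens; at most 1.5. A spring pulls it back (0.05 N m at 0, 0.2 N m at 1.5). The lock's tongue bars it at 0.1 to 0.3. The seal shows when the normal halves the angle, at the pivot, between lens and seal.
- sight_line (a point): An imaginary line, nothing to be seen: it starts on the pivot line at 85 mm above the table, and its x axis is the way in which the camera's central line of sight goes on after the mirror reflects it. It turns twice as far as the mirror. The seal shows in the middle of the mirror when this x axis passes through the seal.
- seal (a point): Middle of the face of the round copper-coloured seal, 28 mm across and 8 mm proud, on the long upright side of the grey archive box (130 x 60 x 130 mm, fixed), 85 mm above the table. The side with the seal is turned towards the mirror; the frame's -y points out of it, z up.
- lock_slot (a point): Middle of the mouth of the slot in the round brass lock screw (30 mm across, top 42 mm above the table), 125 mm from the mirror's pivot on the side away from the camera. The slot is 7 mm wide, 8 mm deep, open at both ends, along this frame's x, which is also where the steel tongue (44 mm long, under the head) points; z up. Nothing within 25 mm of the head is higher.
- lock (a joint): Turn of the lock screw, rad, growing clockwise seen from above: 0 = tongue points at the pivot and bars the mirror's arm, 1.57 = stop, tongue clear. It starts at 0.05 to 0.3. Friction 0.06 N m, no spring: it stays where it is left.
- key_grip (a point): Centre of the square wooden handle (22 x 22 mm, 50 mm high) of the flat key, 0.12 kg, which stands in its holder, blade down. The blade's end is 80 mm below; the blade is 20 mm wide along this frame's x, 3.5 mm thick along y, 22 mm high; over it a 10 mm shank and, 50 to 55 mm above the end, a collar 36 mm across, resting on the holder. Handle faces square to x and y; z up along the key.
- holder_mouth (a point): Centre of the top of the fixed wooden holder block (60 x 60 x 60 mm), mouth of its through hole 26 mm wide. When the key hangs in it, key_grip is 30 mm above this point.
- loupe: Bystander: black loupe, 44 mm across, 35 mm high, origin under its centre.
- weight: Bystander: steel weight, 56 mm across, 30 mm high, origin under its centre.
- spool: Bystander: wooden spool, 40 mm across, 50 mm high, origin under its centre.
There are look-alikes about, which are no part of the job. What is shaped like the part that bears key_grip but black or orange is not meant.

How it is judged:
By the outcome, as a careful person would: the job done as asked, in the order asked, and still so for the second after the job is handed in, while the arm keeps its last pose, push and grip.
It also fails if it takes over 72 s, if anything falls off the work surface, if the arm or the gripper's body presses on something with over 40 N, if the wrist force passes 120 N, or if a joint passes its speed limit or range.

### The arm

A 6-joint arm with a two-finger parallel gripper is mounted at the origin on the work surface. World frame = base frame: x ahead of the robot, y to its left, z up, the work surface at z = 0. Lengths are in m, angles in rad, forces in N, time in s.
With the tool pointing down it reaches from about 0.375 to 0.925 m from the base axis. Payload 5.7 kg.
Tool frame: the origin (TCP) lies midway between the tips of the shut fingers; the grasp point (between the pads) lies 19 mm behind it; z points along the fingers, x is the direction in which the jaws open and shut, and the axes are right-handed (so a half turn about z gives the same grasp; the last joint's range is limited). The gripper opens to 88 mm and grips with 3 to 60 N. Pads are 20 mm wide; open, the fingers measure 115 mm over their backs; the gripper's body (75 mm by 178 mm) begins 61 mm behind the grasp point.
Start: joints at [1.162, 0.359, 1.51, -0, 1.272, -0.115], TCP at [0.174, 0.574, 0.223] pointing down, gripper open.
Joint ranges: [-2.97, 2.97], [-1.01, 2.36], [0.21, 2.38], [-0.96, 4.11], [0.2, 2.71], [-2.98, 2.98]. Speed limits (rad/s): [2.39, 2.39, 3.14, 3.14, 3.14, 3.14].

### API

Orientations are given as a unit quaternion [x, y, z, w].
In Python, from bench import move_ptp, servo_line, goto_joints, move_gripper, sleep, inverse_kinematics, capture, PlanningError, close_job, spot_in, silhouettes, current_clock, current_joint_pos, current_qvel, current_joint_torque, current_position, current_orientation, current_force, current_torque, current_finger_gap gives the robot as it stands. Calls block until the motion is done:
- move_ptp(position, orientation): joint-space move of the TCP to a pose.
- servo_line(position, orientation=None, rate=0.15, contact_N=None): straight line of the TCP; orientation=None keeps the orientation; rate is the mean speed in m/s. With contact_N (N) it stops when the force on the tool has changed by that much, and returns True; else False.
- goto_joints(angles): joint-space move.
- move_gripper(opening): finger opening in m; the grip force is fixed at half the most; returns when the fingers have stopped.
- sleep(seconds).
- inverse_kinematics(position, orientation): joint angles nearest the present ones, or None.
- capture(name): name is "scene" or "top"; returns a dict with "image" (480x640x3 uint8, blue, green, red), "range_z" (480x640 float32, m along the optical axis (not along the pixel's ray), 0 where there is no reading), "intrinsics" (3x3 intrinsics, pixels), "R" (3x3) and "t" (3): a world point X has camera coordinates R X + t. Camera axes: x right, y down, z forward; pixel columns grow to the right and rows downward; lengths in m; the calibration is good to about 2 mm. A picture is of the moment at which its call begins.
A pose or a line that the arm cannot do raises PlanningError and nothing moves.
- close_job(): hands the job in, once; it reports no verdict.
Trained networks look in the newest picture that a camera, given by its name, has taken for a name from the list of things; names that differ only in an ending like _2 or _b are one class to them, and where a whole thing is asked for, a point or a joint stands for the part that bears it (a point fixed in the world has none). Each returns a list of dicts, best first, with "conf" (0 to 1); they miss things now and then, are a little off and sometimes report something else, mostly with a low value. They report only what shows in the picture. A call takes as long as a camera call. They do not tell look-alikes from the thing itself.
- spot_in(camera, query): "xy" ([column, row] in pixels, amid what is visible of it).
- silhouettes(camera, query): "region" (480x640 bool, what is visible of it) and "xy" ([column, row] in pixels, amid what is visible of it).
Readings, each from a call of its own:
- current_clock(): time.
- current_joint_pos(): joint angles.
- current_qvel(): joint speeds.
- current_joint_torque(): joint torques, N m.
- current_position(): TCP position.
- current_orientation(): TCP orientation.
- current_force(): force on the tool from outside, world axes, zero at the start.
- current_torque(): the same for the moment, N m.
- current_finger_gap(): finger opening in m.
Only numpy, scipy, OpenCV 4.12 (cv2) and the standard library are available. Lean on these libraries where they do the work, as an engineer would, in place of code of your own. Each camera call takes 0.05 s, during which the arm holds its last target.

## Working session

There is one attempt and no reset: what is moved stays moved. The work goes in short steps, each a Python script; the robot and the scene stay as the last script left them, time stands still between calls to the robot, and variables do not carry over. Pictures are saved under pics/ and viewed, and the job is handed in when it is done.

```bash
ls; mkdir -p pics
python3 - <<'E'
from bench import *
import cv2,numpy as np
for n in ("scene","top"):
    c=capture(n); cv2.imwrite(f"pics/{n}0.png",c["image"]); np.savez(f"{n}0.npz",**c)
    print(n,c["intrinsics"].tolist(),(-c["R"].T@c["t"]).round(3),c["R"].round(3).tolist())
print(current_clock())
E
```

```text
pics
scene [[545.4706764575753, 0.0, 312.3699523087988], [0.0, 545.4706764575753, 243.9572486263866], [0.0, 0.0, 1.0]] [ 1.416 -0.218  0.723] [[0.171, 0.985, 0.023], [0.61, -0.088, -0.788], [-0.774, 0.149, -0.616]]
top [[608.6590235978952, 0.0, 316.5875766210766], [0.0, 608.6590235978952, 230.95008431473025], [0.0, 0.0, 1.0]] [ 0.44  -0.071  1.402] [[0.019, -1.0, -0.003], [-0.995, -0.019, -0.1], [0.1, 0.005, -0.995]]
0.1
```

View pics/scene0.png

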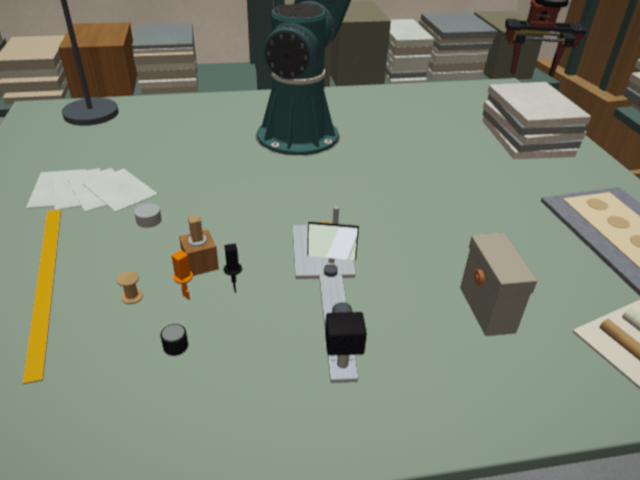

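View pics/top0.png

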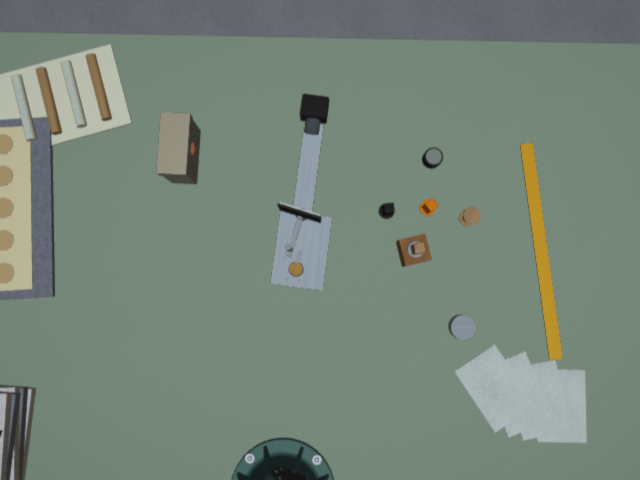

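The scene view shows the mirror on its bench around (332,240), the wooden key in its block at (197,240), the archive box at (495,285), and black and orange look-alike keys at (232,258) and (182,268). In the top view, the lock screw is at (296,269), the post at (289,250), the key at (418,248), the seal at (194,149), and the camera at (314,110).

```bash
cat > h.py <<'E'
import numpy as np, cv2
from scipy.spatial.transform import Rotation as Ro
def load(f): return dict(np.load(f))
def back(c,u,v,z=None,plane=None):
    K=c["intrinsics"];R=c["R"];t=c["t"]
    u=np.asarray(u,float);v=np.asarray(v,float)
    d=np.stack([(u-K[0,2])/K[0,0],(v-K[1,2])/K[1,1],np.ones_like(u)],-1)
    if plane is not None:
        o=-R.T@t; w=d@R; s=(plane-o[2])/w[...,2]; return o+w*s[...,None]
    return (d*np.asarray(z)[...,None]-t)@R
def cloud(c):
    v,u=np.mgrid[0:480,0:640]; return back(c,u,v,c["range_z"])
def proj(c,X):
    p=c["intrinsics"]@(c["R"]@np.asarray(X)+c["t"]); return p[:2]/p[2]
def down(yaw): # tool down, tool x axis at world yaw
    x=np.array([np.cos(yaw),np.sin(yaw),0]);z=np.array([0,0,-1.]);y=np.cross(z,x)
    return Ro.from_matrix(np.stack([x,y,z],1)).as_quat()
E
python3 - <<'E'
from h import *
c=load("top0.npz")
im=c["image"]
def crop(a,b,x0,y0,x1,y1,k): cv2.imwrite(a,cv2.resize(b[y0:y1,x0:x1],None,fx=k,fy=k,interpolation=cv2.INTER_CUBIC))
crop("pics/t_bench.png",im,260,80,345,300,3)
crop("pics/t_bench2.png",im,260,190,345,300,6)
crop("pics/t_key.png",im,370,190,490,280,6)
s=load("scene0.npz")["image"]
crop("pics/s_bench.png",s,270,190,400,390,4)
crop("pics/s_key.png",s,110,200,260,310,5)
P=cloud(c)
for n,(u,v) in dict(screw=(296,269),post=(289,250),key=(419,248),holder=(403,258),seal=(194,149),cam=(314,110),table=(350,350),plate=(315,270)).items():
    print(n,P[v,u].round(4))
E
```

```text
screw [ 0.4901 -0.0202  0.0375]
post [ 0.5294 -0.0057  0.0826]
key [ 0.5369 -0.2831  0.1122]
holder [ 0.5185 -0.2574  0.0529]
seal [0.7464 0.2072 0.0935]
cam [ 0.8343 -0.0542  0.1084]
table [ 0.3103 -0.1455  0.0004]
plate [ 0.4897 -0.0626  0.0087]
```

Run:
```python
from bench import *
for cam in ("top","scene"):
    for q in ("lens","mirror_face","grip_post","seal","lock_slot","key_grip","holder_mouth"):
        for f in (spot_in,):
            print(cam,q,[(np_.get("conf").__round__(2) if hasattr(np_.get("conf"),'__round__') else np_["conf"],[round(float(x),1) for x in np_["xy"]]) for np_ in f(cam,q)][:3])
print(current_clock())
```

```text
top lens [(0.62, [307.5, 225.3]), (0.23, [299.0, 213.5])]
top mirror_face [(0.57, [295.2, 216.1])]
top grip_post [(0.95, [295.6, 214.2])]
top seal [(0.98, [179.1, 148.9])]
top lock_slot [(0.78, [298.5, 267.1])]
top key_grip [(0.79, [413.2, 246.5]), (0.74, [386.1, 212.3]), (0.64, [428.7, 208.3])]
top holder_mouth []
scene lens [(0.87, [338.4, 277.8])]
scene mirror_face [(0.88, [331.7, 237.4]), (0.34, [200.2, 251.1])]
scene grip_post [(0.66, [331.3, 238.2])]
scene seal [(0.63, [495.2, 280.5])]
scene lock_slot []
scene key_grip [(0.91, [180.2, 270.3]), (0.61, [196.2, 232.1]), (0.59, [232.1, 261.7])]
scene holder_mouth [(0.71, [202.8, 252.9]), (0.43, [195.5, 230.4])]
0.8
```

View pics/t_bench.png

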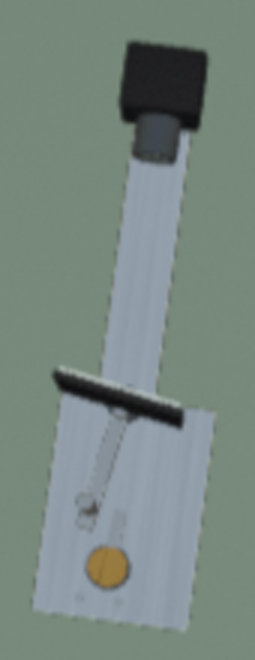

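View pics/t_bench2.png

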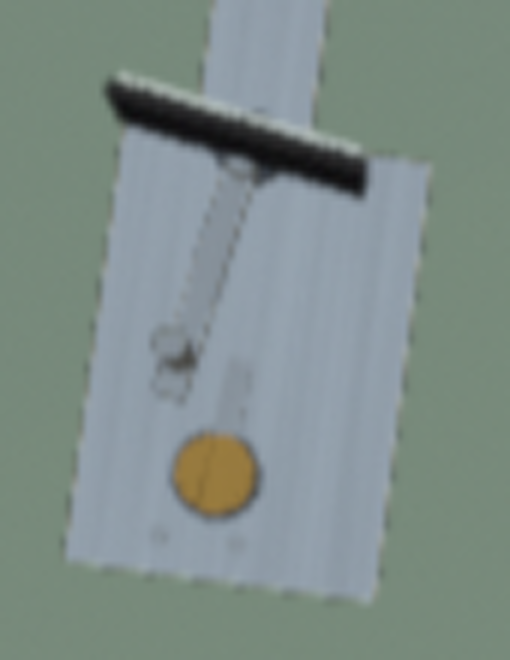

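View pics/t_key.png

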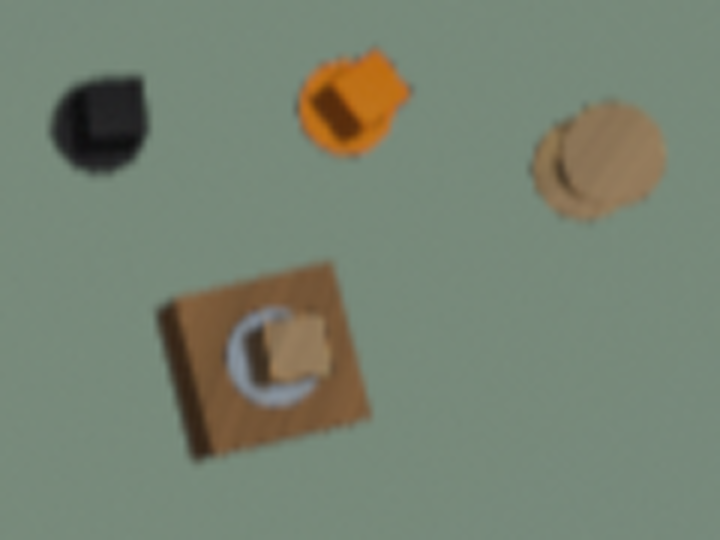

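View pics/s_bench.png

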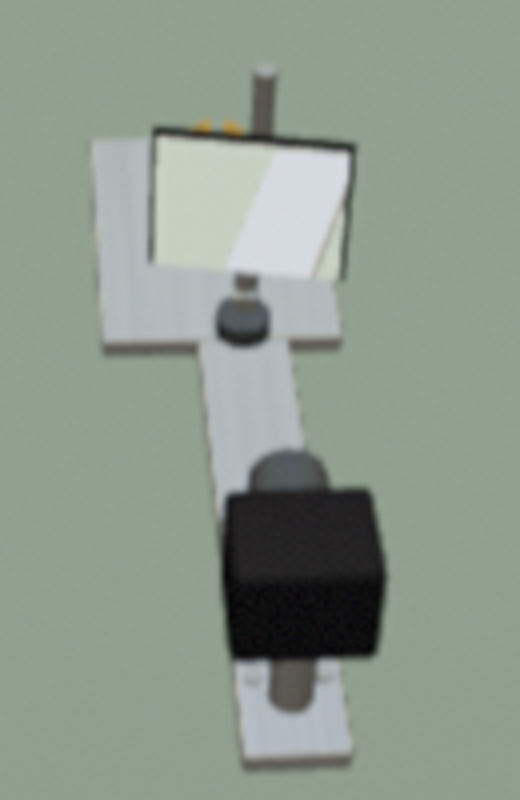

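View pics/s_key.png

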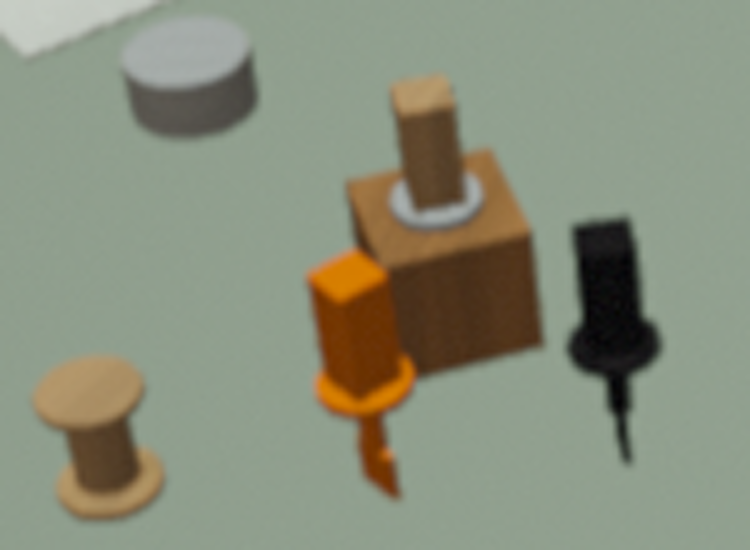

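The top crops show the brass screw at about (296,269) with its slot and tongue pointing nearly at the pivot. The post top is near (289,247), and the key handle top is near (419,248). Next I'll measure these points.

Run:
```python
from h import *
c=load("top0.npz"); s=load("scene0.npz")
for n,d in (("top",c),("scene",s)):
    P=cloud(d); 
    for (a,b) in [((0.35,0.45),(-.15,-.1)),((0.6,.7),(.05,.12)),((.6,.7),(-.2,-.1)),((.35,.45),(.1,.2)),((.4,.5),(-.3,-.25))]:
        m=(P[...,0]>a[0])&(P[...,0]<a[1])&(P[...,1]>b[0])&(P[...,1]<b[1])&(d["range_z"]>0)&(P[...,2]<.02)
        print(n,a,b,m.sum(),P[m][:,2].mean().round(4),P[m][:,2].std().round(4))
# segment top-view clusters above table near objects
P=cloud(c); im=c["image"]
def stat(n,m):
    u=np.argwhere(m); print(n,len(u),"px uv",u[:,::-1].mean(0).round(2),"xyz",np.median(P[m],0).round(4),"mean",P[m].mean(0).round(4),"z",P[m][:,2].min().round(3),P[m][:,2].max().round(3))
def box(x0,y0,x1,y1):
    m=np.zeros((480,640),bool); m[y0:y1,x0:x1]=1; return m
hsv=cv2.cvtColor(im,cv2.COLOR_BGR2HSV)
H,S,V=[hsv[...,i].astype(int) for i in range(3)]
k=box(260,180,345,300)
stat("screw",k&(H>10)&(H<30)&(S>110))
stat("mirror hi",k&(P[...,2]>.1))
stat("post?",box(280,240,300,258)&(P[...,2]>.07))
k=box(390,225,440,275)
stat("handle",k&(P[...,2]>.095))
stat("holder",k&(P[...,2]>.045)&(P[...,2]<.075))
print(P[244:256,282:298,2].round(3))
print(P[238:262:2,405:430:2,2].round(3))
# seal
k=box(150,100,215,200)
stat("seal",k&((H<8)|(H>172))&(S>130))
stat("boxtop",k&(P[...,2]>.12))
stat("cam",box(290,85,335,140)&(P[...,2]>.095))
```

```text
top (0.35, 0.45) (-0.15, -0.1) 973 0.0002 0.003
top (0.6, 0.7) (0.05, 0.12) 1282 0.0006 0.0029
top (0.6, 0.7) (-0.2, -0.1) 1825 0.0003 0.0029
top (0.35, 0.45) (0.1, 0.2) 1915 0.0005 0.0029
top (0.4, 0.5) (-0.3, -0.25) 962 0.0005 0.003
scene (0.35, 0.45) (-0.15, -0.1) 553 0.0013 0.0014
scene (0.6, 0.7) (0.05, 0.12) 1191 0.001 0.0014
scene (0.6, 0.7) (-0.2, -0.1) 1879 0.0009 0.0014
scene (0.35, 0.45) (0.1, 0.2) 1007 0.0013 0.0015
scene (0.4, 0.5) (-0.3, -0.25) 110 0.0013 0.0014
screw 121 px uv [295.54 268.54] xyz [ 0.4902 -0.0199  0.0404] mean [ 0.4906 -0.0197  0.0512] z 0.026 1.402
mirror hi 311 px uv [297.92 217.47] xyz [ 0.6076 -0.0309  0.1261] mean [ 0.5818 -0.0311  0.295 ] z 0.1 1.402
post? 34 px uv [288.68 247.09] xyz [ 0.5336 -0.0054  0.111 ] mean [ 0.5287 -0.0093  0.1826] z 0.075 1.402
handle 136 px uv [418.54 247.17] xyz [ 0.5369 -0.2803  0.115 ] mean [ 0.5289 -0.2612  0.2368] z 0.095 1.402
holder 625 px uv [413.81 249.2 ] xyz [ 0.5358 -0.2771  0.0611] mean [ 0.5379 -0.28    0.061 ] z 0.047 0.074
[[0.012 0.015 0.015 0.016 0.014 0.109 0.111 0.113 0.03  0.038 0.042 0.034
  0.029
[... 2470 characters left out ...]
5.700e-02]
 [ 6.200e-02  6.100e-02  6.100e-02  5.800e-02  6.700e-02  7.000e-02
   6.800e-02  6.300e-02  6.000e-02  6.100e-02  6.300e-02  6.500e-02
   5.800e-02]
 [ 5.800e-02  5.700e-02  6.100e-02  6.000e-02  5.900e-02  5.700e-02
   6.400e-02  5.500e-02  6.100e-02  6.100e-02  6.300e-02  6.200e-02
   6.200e-02]
 [ 5.700e-02  5.800e-02  5.900e-02  6.200e-02  6.700e-02  5.900e-02
   5.500e-02  6.000e-02  6.600e-02  6.100e-02  6.300e-02  2.500e-02
   4.000e-03]]<stdin>:11: RuntimeWarning: Mean of empty slice.
  ret = um.true_divide(
  return _methods._mean(a, axis=axis, dtype=dtype,
Traceback (most recent call last):
ValueError: zero-size array to reduction operation minimum which has no identity
```

```bash
cat > meas.py <<'E'
from h import *
c=load("top0.npz"); s=load("scene0.npz")
P=cloud(c); im=c["image"]; Z=P[...,2]
def box(x0,y0,x1,y1):
    m=np.zeros((480,640),bool); m[y0:y1,x0:x1]=1; return m
hsv=cv2.cvtColor(im,cv2.COLOR_BGR2HSV)
H,S,V=[hsv[...,i].astype(int) for i in range(3)]
def cen(m,z,n):
    u=np.argwhere(m)[:,::-1].astype(float); p=back(c,*u.mean(0),plane=z); print(n,len(u),u.mean(0).round(2),p.round(4)); return p[:2],u
def rect(u,z,n):
    q=back(c,u[:,0],u[:,1],plane=z)[:,:2]
    r=cv2.minAreaRect((q*1000).astype(np.float32)); b=cv2.boxPoints(r)
    print(n,"rect c",np.round(r[0],1),"size",np.round(r[1],1),"ang",round(r[2],2)); return r
ok=Z<.3
sc,_=cen(box(280,255,312,285)&(S>110)&(H>10)&(H<30),.042,"screw")
po,_=cen(box(283,242,294,252)&(Z>.097)&ok,.112,"post")
mi,u=cen(box(270,195,330,228)&(Z>.112)&ok,.124,"mirror"); rect(u,.124,"mirror")
ha,u=cen(box(400,230,435,270)&(Z>.1)&ok,.115,"handle"); rect(u,.115,"handle")
ho,u=cen(box(395,228,436,270)&(Z>.048)&ok,.06,"holder"); rect(u,.06,"holder")
bx,u=cen(box(145,100,215,200)&(Z>.115)&ok,.13,"box"); rect(u,.13,"box")
m=box(150,100,215,200)&(S>120)&((H<14)|(H>170))
se,u=cen(m,.085,"seal"); print(P[m][:, :].round(3)[:12])
ca,u=cen(box(290,85,335,125)&(Z>.095)&ok,.108,"cam"); rect(u,.108,"cam"); print(np.median(P[box(300,95,320,108)][:,2]))
m=box(260,200,345,300)&(Z>.005)&(Z<.02); 
le,u=cen(box(300,120,325,140)&(Z>.06)&ok,.1,"lenscyl")
E
python3 meas.py
```

```text
screw 121 [295.54 268.54] [ 0.491  -0.0193  0.042 ]
post 26 [288.  246.5] [ 0.5348 -0.0049  0.112 ]
mirror 219 [298.78 209.92] [ 0.612  -0.0264  0.124 ]
mirror rect c [612.1 -26.5] size [95.9 10.7] ang 73.87
handle 116 [418.52 247.11] [ 0.5386 -0.2816  0.115 ]
handle rect c [ 538.5 -281.6] size [21.9 23.7] ang 10.55
holder 763 [414.53 248.87] [ 0.5387 -0.2818  0.06  ]
holder rect c [ 538.8 -281.7] size [60.1 62.4] ang 14.37
box 1953 [173.55 143.25] [0.7495 0.2436 0.13  ]
box rect c [749.6 242.8] size [ 68.5 136.9] ang 88.28
seal 58 [192.93 148.5 ] [0.7494 0.2114 0.085 ]
[[0.759 0.214 0.096]
 [0.758 0.211 0.098]
 [0.759 0.209 0.097]
 [0.759 0.207 0.096]
 [0.756 0.213 0.099]
 [0.757 0.212 0.094]
 [0.756 0.209 0.099]
 [0.758 0.208 0.09 ]
 [0.759 0.207 0.088]
 [0.755 0.214 0.096]
 [0.753 0.21  0.103]
 [0.752 0.207 0.108]]
cam 720 [313.7  107.58] [ 0.8398 -0.0534  0.108 ]
cam rect c [835.9 -53. ] size [59.9 68.8] ang 84.06
0.1100687340942855
lenscyl 231 [312.23 126.  ] [ 0.8009 -0.0509  0.1   ]
```

Run:
```python
from meas import *
print("----")
g=im.astype(int).sum(2)
print(g[261:278,287:305])
sm=s["image"]; hs=cv2.cvtColor(sm,cv2.COLOR_BGR2HSV).astype(int)
m=np.zeros((480,640),bool); m[260:295,468:492]=1
m&=(hs[...,1]>120)&((hs[...,0]<14)|(hs[...,0]>170))
Q=cloud(s); u=np.argwhere(m); print("scene seal",len(u),u[:,::-1].mean(0),np.median(Q[m],0).round(4), Q[m].min(0),Q[m].max(0))
# box top in scene
m=np.zeros((480,640),bool); m[225:335,455:540]=1
mm=m&(Q[...,2]>.126)&(Q[...,2]<.14); q=Q[mm][:,:2]; r=cv2.minAreaRect((q*1000).astype(np.float32)); print("scene boxtop",r)
mm=m&(Q[...,2]>.03)&(Q[...,2]<.12)&(Q[...,0]<.79)&(Q[...,0]>.70); q=Q[mm]; q=q[q[:,1]<.25]
vx=np.polyfit(q[:,0],q[:,1],1); res=q[:,1]-np.polyval(vx,q[:,0]); k=abs(res)<.006; vx=np.polyfit(q[k,0],q[k,1],1);print("face y(x)",vx, np.polyval(vx,.75),np.degrees(np.arctan(vx[0])),k.sum())
m2=k
print("face x range",q[k][:,0].min(),q[k][:,0].max())
cv2.imwrite("pics/s_box.png",cv2.resize(sm[225:340,450:545],None,fx=5,fy=5,interpolation=cv2.INTER_CUBIC))
cv2.imwrite("pics/t_screw.png",cv2.resize(im[225:285,275:320],None,fx=12,fy=12,interpolation=cv2.INTER_NEAREST)[:600])
# plate edges: boundary of gray plate vs green table
gr=(S<45)&(V>100)
for r0,r1,nm in ((145,200,"rail"),(222,285,"plate")):
    L=[];R_=[]
    for v in range(r0,r1):
        row=np.where(gr[v,262:345])[0]
        if len(row)<5: continue
        L.append((262+row[0]-.5,v));R_.append((262+row[-1]+.5,v))
    for nme,A in (("L",L),("R",R_)):
        A=np.array(A); q=back(c,A[:,0],A[:,1],plane=.012)[:,:2]
        f=np.polyfit(q[:,0],q[:,1],1)
        for _ in range(3):
            e=q[:,1]-np.polyval(f,q[:,0]); kk=abs(e)<.0025; f=np.polyfit(q[kk,0],q[kk,1],1)
        print(nm,nme,"ang",np.degrees(np.arctan(f[0])).round(2),"y at .6165",np.polyval(f,.6165).round(4),kk.sum(),len(q))
```

```text
screw 121 [295.54 268.54] [ 0.491  -0.0193  0.042 ]
post 26 [288.  246.5] [ 0.5348 -0.0049  0.112 ]
mirror 219 [298.78 209.92] [ 0.612  -0.0264  0.124 ]
mirror rect c [612.1 -26.5] size [95.9 10.7] ang 73.87
handle 116 [418.52 247.11] [ 0.5386 -0.2816  0.115 ]
handle rect c [ 538.5 -281.6] size [21.9 23.7] ang 10.55
holder 763 [414.53 248.87] [ 0.5387 -0.2818  0.06  ]
holder rect c [ 538.8 -281.7] size [60.1 62.4] ang 14.37
box 1953 [173.55 143.25] [0.7495 0.2436 0.13  ]
box rect c [749.6 242.8] size [ 68.5 136.9] ang 88.28
seal 58 [192.93 148.5 ] [0.7494 0.2114 0.085 ]
[[0.759 0.214 0.096]
 [0.758 0.211 0.098]
 [0.759 0.209 0.097]
 [0.759 0.207 0.096]
 [0.756 0.213 0.099]
 [0.757 0.212 0.094]
 [0.756 0.209 0.099]
 [0.758 0.208 0.09 ]
 [0.759 0.207 0.088]
 [0.755 0.214 0.096]
 [0.753 0.21  0.103]
 [0.752 0.207 0.108]]
cam 720 [313.7  107.58] [ 0.8398 -0.0534  0.108 ]
cam rect c [835.9 -53. ] size [59.9 68.8] ang 84.06
0.1100687340942855
lenscyl 231 [312.23 126.  ] [ 0.8009 -0.0509  0.1   ]
----
[[479 472 470 465 467 455 420 421 415 431 437 437 443 441 465 475 480 482]
 [477 471 469 4
[... 1029 characters left out ...]
 466]
 [472 472 473 470 466 443 403 350 353 356 344 375 413 460 474 476 471 466]
 [462 469 472 471 478 474 463 436 436 440 439 458 464 475 480 474 470 463]]
scene seal 136 [478.80147059 276.67647059] [0.7559 0.2101 0.0911] [0.73596541 0.20632432 0.07318013] [0.76637433 0.21711757 0.1014218 ]
scene boxtop ((752.5174560546875, 246.47952270507812), (66.58037567138672, 137.67620849609375), 88.99359130859375)
face y(x) [-0.03230657  0.24086618] 0.21663625597249433 -1.8503862718185546 945
face x range 0.7000914785311028 0.7899214822506295
rail L ang 1.63 y at .6165 0.0631 55 55
rail R ang 0.85 y at .6165 -0.128 55 55
plate L ang 1.63 y at .6165 0.0631 63 63
plate R ang 0.85 y at .6165 -0.128 63 63
```

```bash
python3 - <<'E' | sed -n '/----/,$p'
from meas import *
print("----")
g=im.astype(float).sum(2)
A=[]
for v in range(264,274):
    w=g[v,291:297]; d=np.clip(335-w,0,None); A.append((291+(d*np.arange(6)).sum()/d.sum(),v))
A=np.array(A); print(A.round(2).tolist())
q=back(c,A[:,0],A[:,1],plane=.040)[:,:2]; f=np.polyfit(q[:,0],q[:,1],1); print("slot ang",np.degrees(np.arctan(f[0])), "perp offset of wall mm",1000*(np.polyval(f,sc[0])-sc[1])*np.cos(np.arctan(f[0])))
lab=cv2.cvtColor(im,cv2.COLOR_BGR2LAB).astype(int)
print(lab[240,[262,275,300,315,325,340]], lab[170,[290,305,315,330]])
cv2.imwrite("pics/t_screw.png",cv2.resize(im[225:285,275:320],None,fx=10,fy=10,interpolation=cv2.INTER_CUBIC))
for r0,r1,u0,u1,nm in ((145,195,285,335,"rail"),(232,282,262,340,"plate")):
    B=lab[...,2]-lab[...,1]  # blueish plate vs green table
    E={"L":[], "R":[]}
    for v in range(r0,r1):
        d=cv2.GaussianBlur((lab[v:v+1,u0:u1,1]-lab[v:v+1,u0:u1,2]).astype(np.float32),(5,1),1)[0]
        t=(d.max()+np.median(d[:3]))/2; i=np.where(d>t)[0]
        a,b=i[0],i[-1]
        E["L"].append((u0+a-(d[a]-t)/(d[a]-d[a-1]),v)); E["R"].append((u0+b+(d[b]-t)/(d[b]-d[b+1]),v))
    for k,a in E.items():
        a=np.array(a); q=back(c,a[:,0],a[:,1],plane=.012)[:,:2]; f=np.polyfit(q[:,0],q[:,1],1)
        for _ in range(4):
            e=q[:,1]-np.polyval(f,q[:,0]); kk=abs(e)<.002; f=np.polyfit(q[kk,0],q[kk,1],1)
        print(nm,k,np.degrees(np.arctan(f[0])).round(2),"y@.6165",np.polyval(f,.6165).round(4),kk.sum())
E
```

```text
----
[[293.38, 264.0], [294.53, 265.0], [294.05, 266.0], [293.88, 267.0], [293.76, 268.0], [293.27, 269.0], [292.88, 270.0], [292.8, 271.0], [292.63, 272.0], [292.01, 273.0]]
slot ang -10.801715730759053 perp offset of wall mm 4.963925629326463
[[141 118 133]
 [141 119 133]
 [165 126 120]
 [165 126 121]
 [164 126 120]
 [141 118 134]] [[141 118 133]
 [164 126 120]
 [165 126 120]
 [141 118 134]]
rail L -6.35 y@.6165 -0.0066 50
rail R -6.44 y@.6165 -0.0507 50
plate L -6.46 y@.6165 0.0211 50
plate R -6.26 y@.6165 -0.0982 50
```

View pics/t_screw.png

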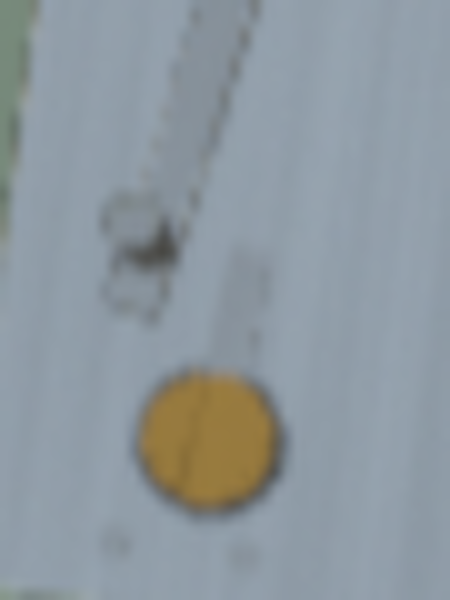

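View pics/s_box.png

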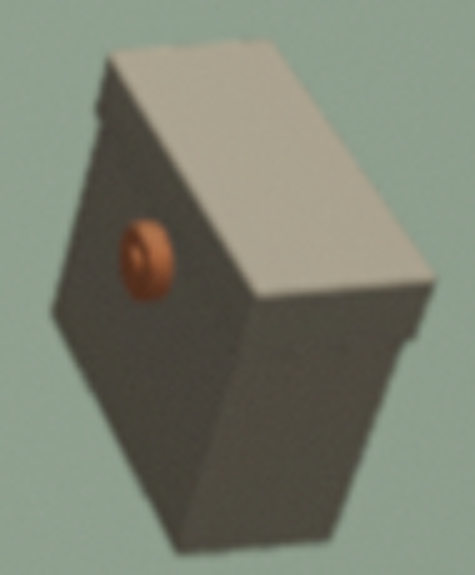

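Run:
```python
from bench import *
from h import *
c=load("top0.npz")
a=back(c,295.54,268.54,plane=.042); 
for tip in ((299.8,250.2),(300.3,250.2)): 
    b=back(c,*tip,plane=.032); d=b-a; print("tongue yaw",np.degrees(np.arctan2(d[1],d[0])),np.linalg.norm(d[:2]))
p=back(c,np.array([294.53,292.63]),np.array([265.,272.]),plane=.04); d=p[0]-p[1]; print("slot yaw",np.degrees(np.arctan2(d[1],d[0])))
print("start tool x yaw", Ro.from_quat(current_orientation()).as_matrix()[:,0])
for nm,pos in (("key",(.5387,-.2817,.08)),("screw",(.491,-.0193,.105)),("post",(.5348,-.0049,.071))):
    for y in (-170,-125,-80,-35,10,55,100,145):
        q=inverse_kinematics(pos,down(np.radians(y))); print(nm,y,None if q is None else np.round(q,2))
```

```text
tongue yaw -11.195444157943708 0.0426769052172974
tongue yaw -12.666228008146543 0.0429311756499325
slot yaw -13.894876138231224
start tool x yaw [ 2.89624045e-01  9.57140486e-01 -5.59186262e-05]
key -170 [-0.6   0.52  1.64 -0.    0.98  2.37]
key -125 [-0.6   0.52  1.64 -0.    0.98  1.59]
key -80 [-0.6   0.52  1.64 -0.    0.98  0.8 ]
key -35 [-0.6   0.52  1.64 -0.    0.98  0.02]
key 10 [-0.6   0.52  1.64 -0.    0.98 -0.77]
key 55 [-0.6   0.52  1.64 -0.    0.98 -1.56]
key 100 [-0.6   0.52  1.64 -0.    0.98 -2.34]
key 145 None
screw -170 [-0.18  0.35  1.87 -0.    0.91  2.79]
screw -125 [-0.18  0.35  1.87 -0.    0.91  2.  ]
screw -80 [-0.18  0.35  1.87 -0.    0.91  1.22]
screw -35 [-0.18  0.35  1.87 -0.    0.91  0.43]
screw 10 [-0.18  0.35  1.87 -0.    0.91 -0.35]
screw 55 [-0.18  0.35  1.87 -0.    0.91 -1.14]
screw 100 [-0.18  0.35  1.87 -0.    0.91 -1.93]
screw 145 [-0.18  0.35  1.87 -0.    0.91 -2.71]
post -170 [-0.14  0.45  1.81 -0.    0.88  2.83]
post -125 [-0.14  0.45  1.81 -0.    0.88  2.04]
post -80 [-0.14  0.45  1.81 -0.    0.88  1.26]
post -35 [-0.14  0.45  1.81 -0.    0.88  0.47]
post 10 [-0.14  0.45  1.81 -0.    0.88 -0.31]
post 55 [-0.14  0.45  1.81 -0.    0.88 -1.1 ]
post 100 [-0.14  0.45  1.81 -0.    0.88 -1.88]
post 145 [-0.14  0.45  1.81 -0.    0.88 -2.67]
```

Run:
```python
from bench import *
from h import *
o=down(np.radians(10)); k=(.5387,-.2817)
move_gripper(.05)
move_ptp((*k,.165),o); print(current_clock(),current_position())
servo_line((*k,.080),o,rate=.15); print(current_clock(),current_position(),current_force())
move_gripper(.0); print("gap",current_finger_gap(),current_force(),current_clock())
servo_line((*k,.160),o,rate=.15); print("gap",current_finger_gap(),current_force(),current_torque(),current_clock())
for n in ("scene","top"):
    c=capture(n); cv2.imwrite(f"pics/{n}1.png",c["image"]); np.savez(f"{n}1.npz",**c)
s=load("scene1.npz")["image"]; x=proj(load("scene1.npz"),(*k,.12)).astype(int); print(x)
cv2.imwrite("pics/s_key1.png",cv2.resize(s[x[1]-60:x[1]+60,x[0]-60:x[0]+60],None,fx=5,fy=5,interpolation=cv2.INTER_CUBIC))
```

```text
4.8083 [ 0.53904391 -0.28098282  0.1650622 ]
5.525 [ 0.53922659 -0.28189832  0.08050349] [ 0.37675497  0.12623289 -0.15154446]
gap 0.021811112926803742 [ 0.92704955 -0.15676383  3.48402068] 6.075
gap 0.021885318352544023 [-0.45288322  0.16022345 -2.45335643] [-0.08486682  0.0564346  -0.01265009] 6.7583
[193 215]
```

View pics/s_key1.png

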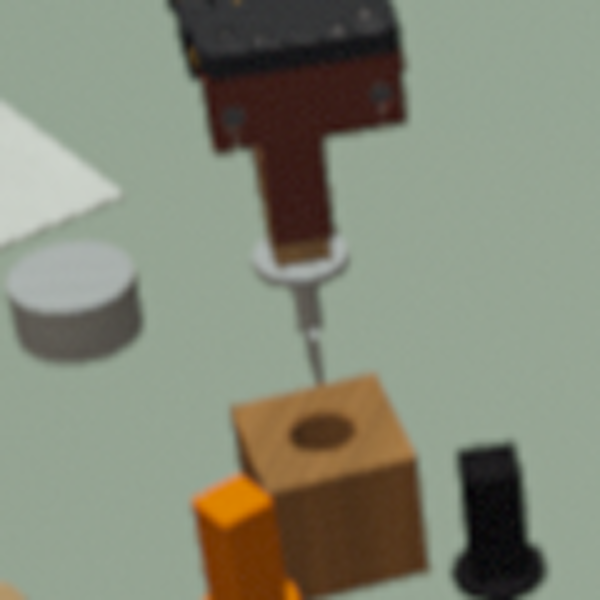

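The blade shows edge-on at (312,350) in the crop, so its width lies along the tool's x. I'll put the key back and regrip it turned 90°, so the jaws centre the thin direction.

Run:
```python
from bench import *
from h import *
k=(.5387,-.2817)
servo_line((*k,.0805),None,rate=.15); print(current_force())
move_gripper(.05); print(current_position(),current_clock())
o=down(np.radians(100))
move_ptp((*k,.0805),o); print(current_position(),current_joint_pos().round(2) if hasattr(current_joint_pos(),'round') else current_joint_pos())
move_gripper(.0); print("gap",current_finger_gap(),current_force(),current_clock())
servo_line((*k,.170),o,rate=.2); print("gap",current_finger_gap(),current_force(),current_torque(),current_clock(),current_position())
# carry above the screw
o=down(np.radians(76)); 
servo_line((.491,-.0193,.175),o,rate=.25)
print(current_position(),current_clock(), Ro.from_quat(current_orientation()).as_matrix().round(3).tolist())
for n in ("scene","top"):
    c=capture(n); cv2.imwrite(f"pics/{n}2.png",c["image"]); np.savez(f"{n}2.npz",**c)
d=load("scene2.npz");s=d["image"]; x=proj(d,(.491,-.0193,.1)).astype(int); print(x)
cv2.imwrite("pics/s_key2.png",cv2.resize(s[x[1]-50:x[1]+50,x[0]-60:x[0]+60],None,fx=6,fy=6,interpolation=cv2.INTER_CUBIC))
d=load("top2.npz");s=d["image"]
cv2.imwrite("pics/t_key2.png",cv2.resize(s[200:320,240:360],None,fx=5,fy=5,interpolation=cv2.INTER_CUBIC))
```

```text
[ 0.49063592 -0.72848906 -1.57689058]
[ 0.53873446 -0.28174523  0.08056143] 8.175
[ 0.53871494 -0.28169538  0.0805084 ] [-0.6   0.52  1.64 -0.    0.98 -2.34]
gap 0.02167166575371871 [0.73623169 0.13730343 0.35755309] 10.125
gap 0.02183127990524197 [-0.08830936  0.21511707 -0.83388682] [ 0.07420771 -0.02065218 -0.01529695] 10.725 [ 0.53815611 -0.2813079   0.16935698]
[ 0.49094607 -0.01981071  0.17452025] 11.9417 [[0.242, 0.97, -0.001], [0.97, -0.242, -0.0], [-0.0, -0.001, -1.0]]
[323 200]
```

View pics/s_key2.png

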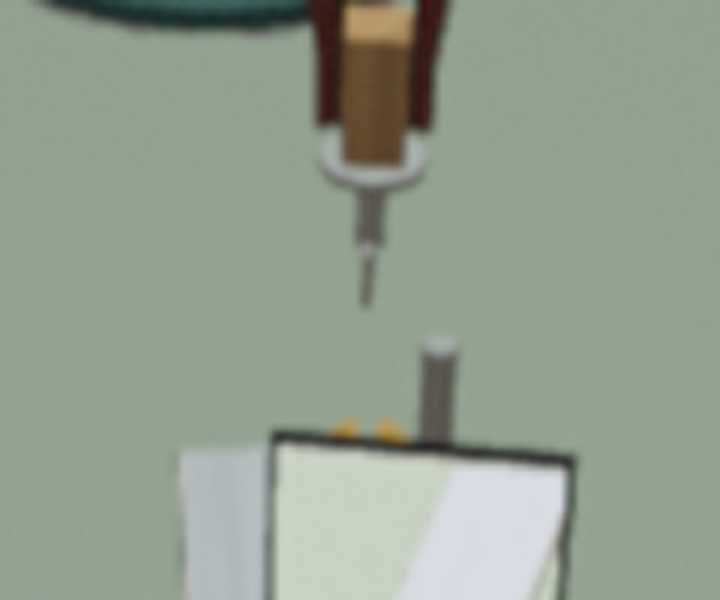

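View pics/t_key2.png

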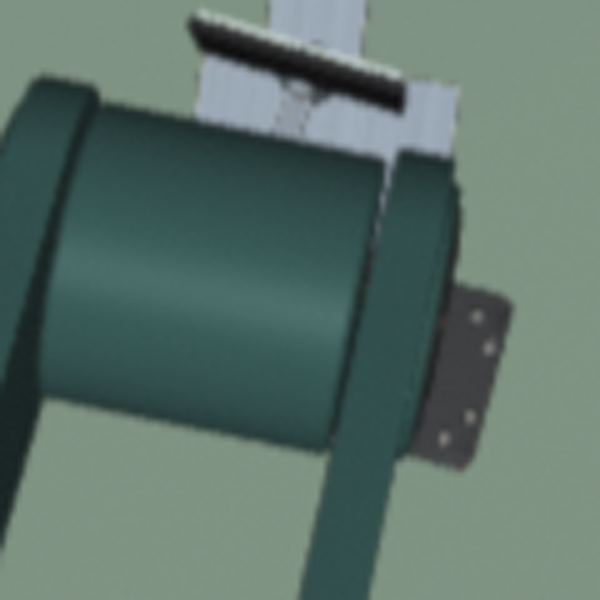

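Run:
```python
from h import *
d=load("scene2.npz")
print("blade end pred",proj(d,(.4909,-.0198,.104)),"slot top pred",proj(d,(.491,-.0193,.042)),"handle top",proj(d,(.4909,-.0198,.209)))
ax=np.array([np.cos(np.radians(-14)),np.sin(np.radians(-14))])
for e in (-.015,.015): print("slot ends",e,proj(d,(.491+e*ax[0],-.0193+e*ax[1],.042)))
im=d["image"]
x0,y0=263,150
hs=cv2.cvtColor(im,cv2.COLOR_BGR2HSV).astype(int)
print((hs[218:226,310:340,1]))
print(im[192:204,316:332].sum(2))
```

```text
blade end pred [323.25347489 198.62352335] slot top pred [322.47264283 222.98582362] handle top [325.14706723 153.38683452]
slot ends -0.015 [322.87136251 218.93559252]
slot ends 0.015 [322.06576016 227.11897511]
[[ 27  27  28  27  28  27  27  27  25  27  27  30  28  28  28  28  27  28
   28  27  27  27  28  27  28  28  26  20  27  28]
 [ 28  27  27  28  27  27  27  27  27  28  36  44  40  28  27  30  40  40
   31  27  27  26  27  25  34  28  29  25  27  28]
 [ 26  27  27  29  27  27  27  29  35  51  81  99  68  31  27  38  83  90
   62  38  30  27  28  25  34  31  29  25  29  27]
 [ 28  30  28  27  27  28  31  39  52 100 136 138  91  34  27  44 119 142
  117  80  45  31  26  23  28  30  29  23  27  27]
 [ 24  30  25  28  27  26  36  56  93 136 157 150  96  36  29  46 129 159
  148 123  78  34  27  22  26  29  27  23  29  26]
 [ 14  17  10  14  13  17  20  32  66  90 107 122  86  31  24  38 123 156
  151 145 106  38  27  25  26  33  25  20  27  29]
 [ 16  14  15  15  15  14  16  17  14  12  13  16  16  17  10  14  18  32
   50  75  70  24   6  18  18   6  30  21  26  30]
 [ 16  16  1
[... 218 characters left out ...]
 371 441 456 456 457 453 454]
 [455 456 455 456 453 456 436 365 303 373 443 457 456 455 454 456]
 [454 454 457 457 456 452 436 364 314 379 444 459 454 457 454 455]
 [454 454 455 454 454 458 435 361 322 394 449 457 458 456 457 455]
 [456 454 455 454 455 453 430 348 323 405 447 455 454 456 454 453]
 [454 456 454 457 456 454 427 340 321 406 454 455 457 454 452 456]
 [454 452 454 457 456 453 427 335 333 420 453 454 457 454 456 454]
 [455 453 454 456 458 454 428 354 356 434 457 455 454 455 455 456]
 [456 454 457 455 456 454 443 410 410 446 457 454 456 453 455 452]
 [452 455 456 454 455 453 452 451 449 453 455 455 455 455 453 456]
 [457 454 456 456 457 455 454 453 455 454 455 456 457 453 457 455]]
```

In the scene crop, the slot mouth is the gap at about column 323.9, rows 220–222, and the blade end is at about column 323.5, row 200. Comparing the two puts the slot about 2 mm further towards +y than the top camera said. I'll insert there with contact detection.

Run:
```python
from bench import *
from h import *
o=down(np.radians(76)); p=np.array([.491,-.0173])
servo_line((*p,.118),o,rate=.15)
print(current_position(),current_force(),current_clock())
hit=servo_line((*p,.1065),o,rate=.02,contact_N=5)
print(hit,current_position(),current_force(),current_torque(),current_clock())
c=capture("scene"); s=c["image"]; np.savez("scene3.npz",**c)
cv2.imwrite("pics/s_key3.png",cv2.resize(s[150:250,263:383],None,fx=6,fy=6,interpolation=cv2.INTER_CUBIC))
```

```text
[ 0.49115265 -0.01766861  0.11809341] [-0.3887877  -0.17858023 -1.63974977] 12.575
False [ 0.49098607 -0.0172594   0.10645067] [ 0.13155685 -0.03344229 -0.56795933] [ 0.03578056  0.02068065 -0.05191413] 13.3
```

View pics/s_key3.png

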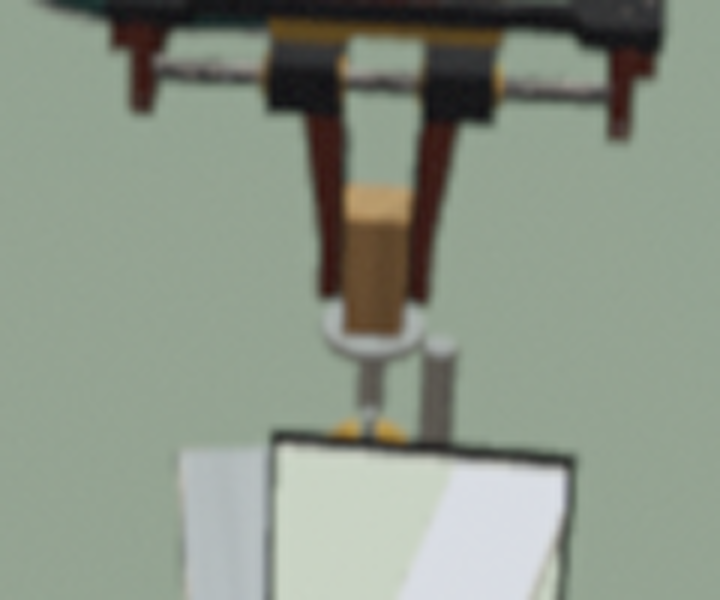

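The blade has gone 6 mm into the slot without contact force. Next I'll turn it clockwise in steps and watch the wrist torque.

Run:
```python
from bench import *
from h import *
p=np.array([.491,-.0173,.1062])
for y in list(range(66,0,-10))+list(range(0,-34,-4)):
    servo_line(p,down(np.radians(y)),rate=.15)
    t=current_torque(); f=current_force(); print(y,"tz",round(t[2],3),"f",np.round(f,1),"gap",round(current_finger_gap(),4),round(current_clock(),2))
    if y<30 and abs(t[2])>.45 or np.linalg.norm(f)>25: break
R=Ro.from_quat(current_orientation()).as_matrix(); print(np.degrees(np.arctan2(R[1,0],R[0,0])),current_position())
c=capture("scene"); s=c["image"]; np.savez("scene4.npz",**c)
cv2.imwrite("pics/s_key4.png",cv2.resize(s[150:250,263:383],None,fx=6,fy=6,interpolation=cv2.INTER_CUBIC))
```

```text
66 tz 0.009 f [-0.  -1.1  0.2] gap 0.0219 13.68
56 tz 0.04 f [-0.5 -0.7  0.3] gap 0.0218 14.0
46 tz 0.014 f [-0.6  0.9  0.4] gap 0.022 14.32
36 tz 0.005 f [ 1.5  2.4 -0.1] gap 0.0218 14.65
26 tz 0.04 f [ 2.5  3.6 -0.1] gap 0.0218 14.97
16 tz 0.08 f [ 3.3  3.9 -0.6] gap 0.0217 15.3
6 tz 0.039 f [ 3.5  5.1 -2.2] gap 0.022 15.62
0 tz 0.054 f [ 3.8  4.8 -2.7] gap 0.0218 15.88
-4 tz 0.09 f [ 3.7  5.9 -2.6] gap 0.0219 16.13
-8 tz 0.089 f [ 3.9  4.8 -2.1] gap 0.0218 16.38
-12 tz 0.006 f [ 3.9  5.  -1.8] gap 0.022 16.63
-16 tz 0.067 f [ 3.8  5.2 -2.4] gap 0.0218 16.88
-20 tz 0.147 f [ 3.8  5.4 -3.3] gap 0.0218 17.13
-24 tz 0.354 f [ 5.1  5.1 -3. ] gap 0.0219 17.38
-28 tz 0.627 f [ 4.2  4.3 -1.7] gap 0.0221 17.63
-27.624878142246924 [ 0.4923222  -0.01707813  0.1064079 ]
```

View pics/s_key4.png

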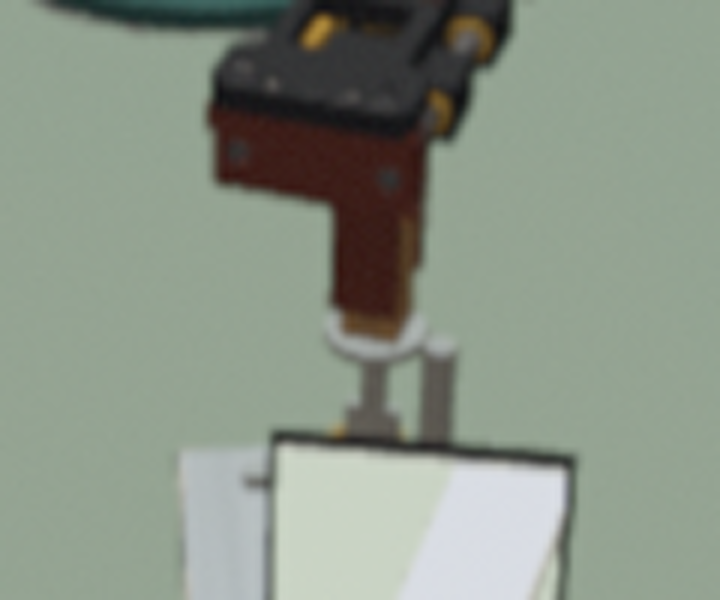

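The stop was reached: torque rose to 0.63 N·m, and the tongue now shows sideways at crop (255,480). I'll relieve the torque, lift the key out and put it back in its holder.

Run:
```python
from bench import *
from h import *
p=np.array([.491,-.0173])
servo_line((*p,.1062),down(np.radians(-12)),rate=.15); print("tz",current_torque()[2])
servo_line((*p,.175),None,rate=.15); print(current_force(),current_finger_gap(),current_clock())
k=(.5387,-.2817); o=down(np.radians(100))
try: servo_line((*k,.175),o,rate=.25)
except PlanningError as e: print(e); move_ptp((*k,.175),o)
print(current_position(),current_clock())
c=capture("scene"); s=c["image"]; np.savez("scene5.npz",**c)
x=proj(c,(*k,.12)).astype(int)
cv2.imwrite("pics/s_key5.png",cv2.resize(s[x[1]-60:x[1]+60,x[0]-60:x[0]+60],None,fx=5,fy=5,interpolation=cv2.INTER_CUBIC))
cv2.imwrite("pics/s_5.png",cv2.resize(s[180:280,263:383],None,fx=5,fy=5,interpolation=cv2.INTER_CUBIC))
```

```text
tz 0.038516188660765005
[-0.27527518  0.63718341 -0.94532048] 0.022048927192965757 18.725
[ 0.53842273 -0.28125992  0.17466455] 20.8417
```

View pics/s_key5.png

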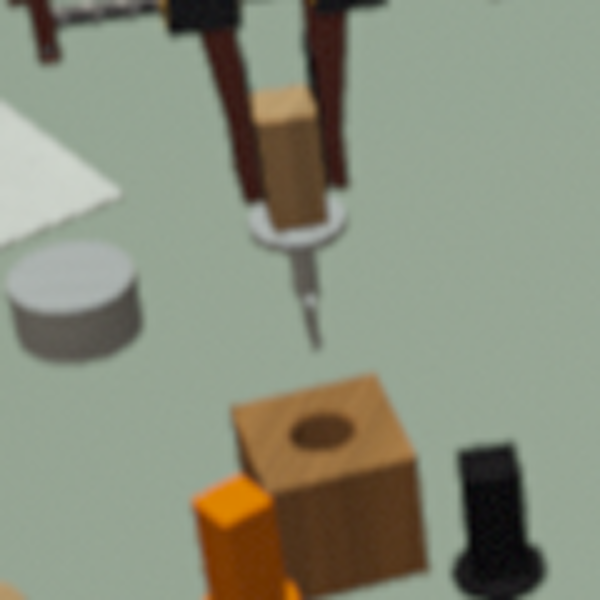

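View pics/s_5.png

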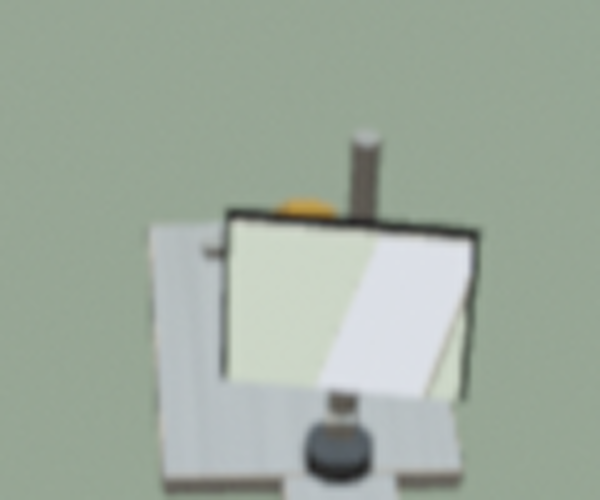

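The key hangs straight above the hole at (322,430) in the first crop. In the second, the screw has turned and the tongue is out to the left at (210,250). I'll lower the key.

Run:
```python
from bench import *
from h import *
k=(.5387,-.2817); o=down(np.radians(100))
servo_line((*k,.10),o,rate=.15)
h=servo_line((*k,.0808),o,rate=.04,contact_N=6); print(h,current_position(),current_force(),current_clock())
move_gripper(.05); print(current_finger_gap(),current_clock())
servo_line((*k,.165),o,rate=.2)
# on towards post approach height, yaw along tangent
piv=np.array([.6165,-.0285])
post=piv-.085*np.array([np.cos(np.radians(-16.4)),np.sin(np.radians(-16.4))]); print(post)
ya=np.radians(-16.4+90)
q=inverse_kinematics((*post,.19),down(ya)); print(np.round(q,2)); 
move_ptp((*post,.19),down(ya))
print(current_position(),current_clock())
for n in ("scene","top"):
    c=capture(n); s=c["image"]; np.savez(n+"6.npz",**c)
    if n=="scene":
        x=proj(c,(*k,.08)).astype(int)
        cv2.imwrite("pics/s_key6.png",cv2.resize(s[x[1]-50:x[1]+50,x[0]-50:x[0]+50],None,fx=5,fy=5,interpolation=cv2.INTER_CUBIC))
        cv2.imwrite("pics/s_6.png",cv2.resize(s[150:250,263:383],None,fx=5,fy=5,interpolation=cv2.INTER_CUBIC))
    else: cv2.imwrite("pics/t_6.png",s)
```

```text
True [ 0.53832358 -0.28144394  0.0805306 ] [-0.10900718  0.06911237  4.39527118] 22.05
0.05016198051775351 22.6833
[ 0.53495831 -0.00450098]
[-0.14  0.3   1.69 -0.    1.15 -1.42]
[ 0.53482429 -0.00508635  0.18920301] 24.3333
```

View pics/s_key6.png

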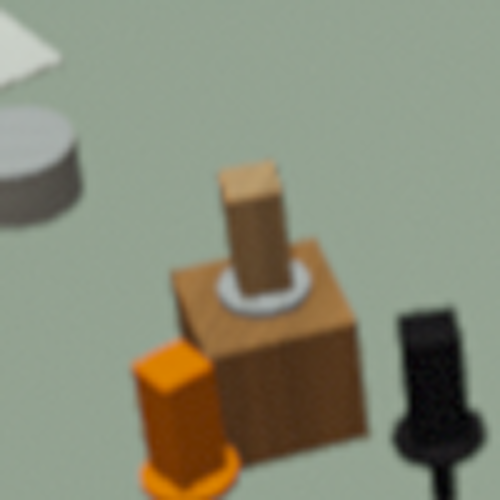

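View pics/s_6.png

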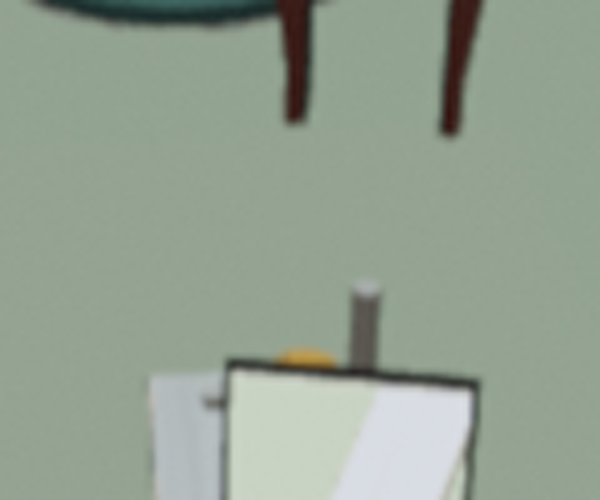

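View pics/t_6.png

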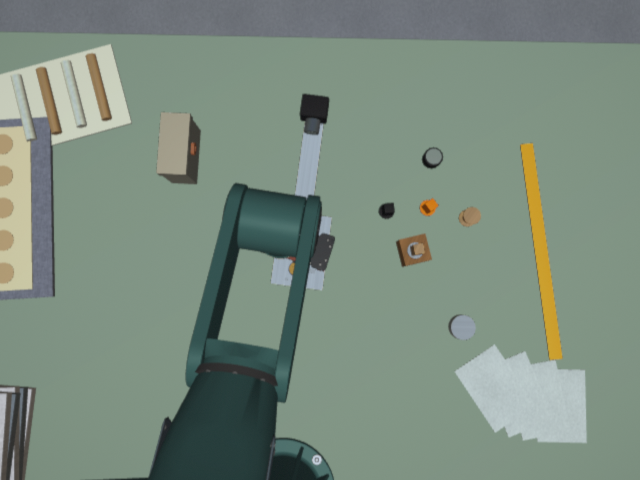

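The key stands in its holder at crop (262,285), and the post at crop (366,290) lies between the open fingers. I'll lower onto the post and grip it.

Run:
```python
from bench import *
from h import *
post=np.array([.5350,-.0035]); ya=np.radians(-16.4+90); o=down(ya)
h=servo_line((*post,.073),o,rate=.15,contact_N=8); print(h,current_position(),current_force(),current_clock())
f0=current_force()
move_gripper(.0)
f=current_force(); t=np.array([np.cos(ya),np.sin(ya)])
print("gap",current_finger_gap(),f,"tang(+ = toward park side)",(f-f0)[:2]@t,current_position(),current_clock())
```

```text
False [ 0.53568897 -0.00376314  0.07355926] [0.37444612 0.28142997 0.25743265] 25.3667
gap 0.011179605429901908 [-1.36616914 -0.40049448  1.87497409] tang(+ = toward park side) -1.1456275002968503 [ 0.53497758 -0.0036875   0.07312685] 26.05
```

Run:
```python
from bench import *
from h import *
post=np.array([.5350,-.0035]); ya=np.radians(-16.4+90); o=down(ya); t=np.array([np.cos(ya),np.sin(ya)]); n=np.array([np.cos(ya-np.pi/2),np.sin(ya-np.pi/2)])
for d in (-3,-2,-1,0,1,2,3):
    servo_line((*(post+t*d/1000),.073),o,rate=.02); sleep(.1)
    f=np.mean([current_force() for _ in range(5)],0); p=current_position()
    print(d,"ft",round(f[:2]@t,2),"fn",round(f[:2]@n,2),"pos t",round(1000*((p[:2]-post)@t),2),current_finger_gap(),round(current_clock(),2))
    if f[:2]@t<-8: break
```

```text
-3 ft 2.58 fn -0.45 pos t -2.74 0.0113686687271516 26.45
-2 ft 3.08 fn -1.39 pos t -1.95 0.011688779230607656 26.8
-1 ft 1.98 fn -1.73 pos t -1.04 0.011453614396283401 27.15
0 ft 1.2 fn -0.48 pos t -0.23 0.01173467884907682 27.5
1 ft -2.83 fn -1.33 pos t -0.17 0.011392593379986528 27.85
2 ft -8.7 fn -0.46 pos t -0.08 0.011657223237800064 28.2
```

```bash
cat > sw.py <<'E'
import numpy as np
piv=np.array([.6165,-.0275])+np.array([-.00004,-.00015]); a0=-16.4; z=.073
def pose(th,r=.085):
    from h import down
    a=np.radians(a0+180+th); return (*(piv+r*np.array([np.cos(a),np.sin(a)])),z), down(np.radians(a0+90+th))
E
python3 - <<'E'
from bench import *
from h import *
from sw import *
print(pose(0)[0])
for th in list(np.arange(3,43,5))+[43.3]:
    p,o=pose(th); servo_line(p,o,rate=.06)
    f=np.mean([current_force() for _ in range(4)],0); a=np.radians(a0+th); n=np.array([np.cos(a),np.sin(a)]); t=np.array([-n[1],n[0]])
    print(round(th,1),"ft",round(f[:2]@t,2),"fn",round(f[:2]@n,2),"fz",round(f[2],2),round(current_finger_gap(),4),round(current_clock(),2))
    if np.linalg.norm(f)>30: break
sleep(.3)
x=current_position(); v=piv-x[:2]; print(x,"ang",np.degrees(np.arctan2(v[1],v[0]))-a0,np.linalg.norm(v))
for n in ("scene","top"):
    c=capture(n); s=c["image"]; np.savez(n+"7.npz",**c); cv2.imwrite(f"pics/{n}7.png",s)
    if n=="scene": cv2.imwrite("pics/s_7.png",cv2.resize(s[170:300,263:403],None,fx=5,fy=5,interpolation=cv2.INTER_CUBIC))
    else: cv2.imwrite("pics/t_7.png",cv2.resize(s[170:300,240:360],None,fx=5,fy=5,interpolation=cv2.INTER_CUBIC))
E
```

```text
(np.float64(0.5349183121640951), np.float64(-0.003650976168355493), 0.073)
3 ft 1.33 fn -0.93 fz 5.12 0.0115 28.46
8 ft 1.54 fn -1.56 fz 5.2 0.0114 28.73
13 ft 0.23 fn -1.32 fz 5.36 0.0114 29.01
18 ft 1.06 fn -1.58 fz 4.7 0.0116 29.28
23 ft 1.25 fn -0.28 fz 5.48 0.0115 29.56
28 ft 1.07 fn -1.11 fz 5.41 0.0113 29.83
33 ft 0.35 fn -0.46 fz 6.06 0.0118 30.11
38 ft -0.0 fn -0.72 fz 6.85 0.0112 30.38
43.3 ft 0.54 fn -0.89 fz 6.56 0.0115 30.67
[ 0.54031525 -0.06594184  0.073085  ] ang 43.09701061275156 0.08523078899365659
```

View pics/s_7.png

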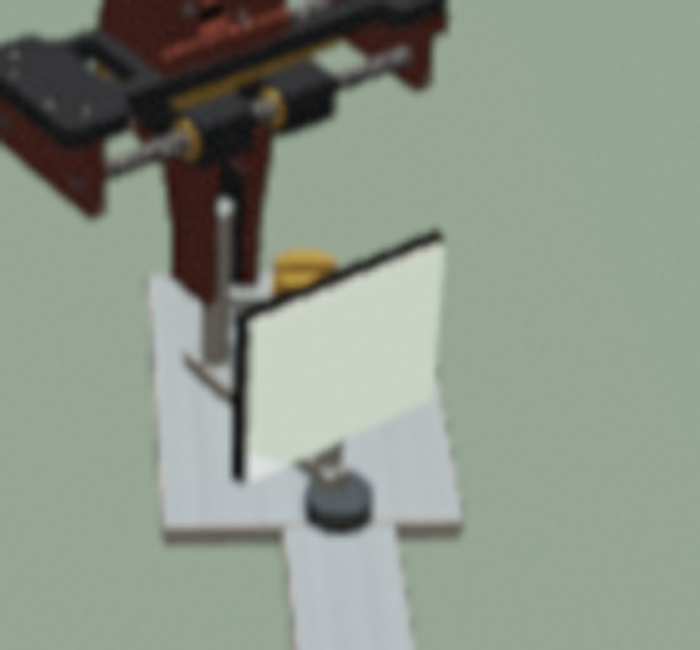

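View pics/t_7.png

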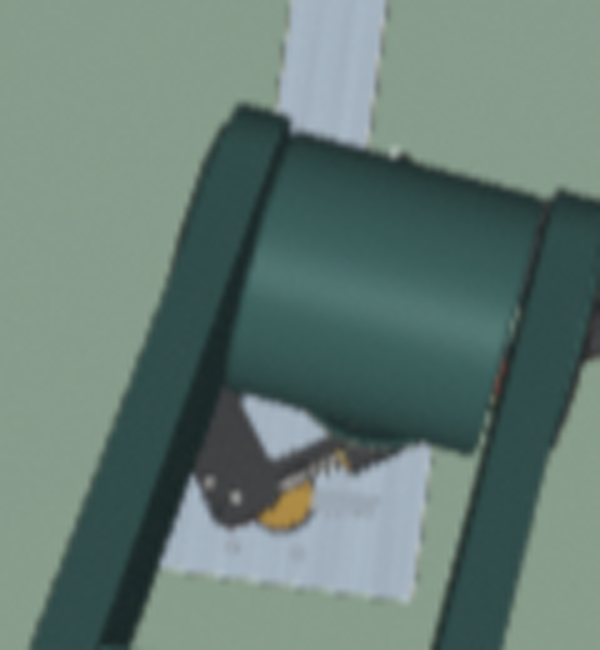

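The mirror has swung out. The top view is blocked by the arm, but the scene view shows the mirror face well, so I'll fit its plane from depth there, both parked and now.

Run:
```python
from h import *
from scipy.optimize import least_squares
def fit(f,seed):
    d=load(f); P=cloud(d); im=d["image"]
    x0=np.array([.6165,-.0275]); 
    n0=np.array([np.cos(np.radians(seed)),np.sin(np.radians(seed))]); t0=np.array([-n0[1],n0[0]])
    q=P-np.array([*x0,0]); dn=q[...,:2]@n0; dt=q[...,:2]@t0
    m=(abs(dn)<.015)&(abs(dt)<.038)&(P[...,2]>.058)&(P[...,2]<.116)&(d["range_z"]>0)
    A=P[m]
    for _ in range(4):
        c=A.mean(0); n=np.linalg.svd(A-c)[2][2]; n*=np.sign(n[:2]@n0); A=A[abs((A-c)@n)<.006]
    print(f,len(A),"normal yaw",np.degrees(np.arctan2(n[1],n[0])).round(2),"tilt",np.degrees(np.arcsin(n[2])).round(2),"pivot dist",1000*((np.array([*x0,.087])-c)@n).round(4))
for i in (0,2,5,6): fit(f"scene{i}.npz",-16.4)
fit("scene7.npz",27)
# seal refine in scene and top: project candidates and compare with mask centroid/extents
s=load("scene0.npz");c=load("top0.npz")
def mask(d,b):
    hs=cv2.cvtColor(d["image"],cv2.COLOR_BGR2HSV).astype(int); m=np.zeros((480,640),bool); m[b[1]:b[3],b[0]:b[2]]=1
    return m&(hs[...,1]>100)&((hs[...,0]<14)|(hs[...,0]>170))
def model(d,X,yaw):
    n=np.array([np.sin(yaw),-np.cos(yaw),0]); t=np.array([np.cos(yaw),np.sin(yaw),0]); a=np.linspace(0,2*np.pi,60)
    pts=[np.array(X)-n*h+.014*(np.cos(k)*t+np.sin(k)*np.array([0,0,1])) for h in (0,.008) for k in a]
    uv=np.array([proj(d,p) for p in pts]).astype(np.float32); h=cv2.convexHull(uv); M=cv2.moments(h); return np.array([M["m10"]/M["m00"],M["m01"]/M["m00"]]),M["m00"]
for nm,d,b in (("scene",s,(465,258,495,295)),("top",c,(186,135,204,162))):
    m=mask(d,b); u=np.argwhere(m)[:,::-1]; cen=u.mean(0); 
    mz=model(d,(.751,.207,.085),np.radians(-1.8)); print(nm,"obs",cen.round(2),len(u),u.min(0),u.max(0),"model",mz[0].round(2),mz[1])
    r=least_squares(lambda p:model(d,(p[0],p[1],.085),np.radians(-1.8))[0]-cen,(.751,.207)); print("  xy if z=.085",r.x.round(4))
```

```text
scene0.npz 959 normal yaw -16.35 tilt 0.02 pivot dist -0.1
scene2.npz 957 normal yaw -16.27 tilt -0.23 pivot dist -0.1
scene5.npz 948 normal yaw -16.46 tilt -0.33 pivot dist -0.2
scene6.npz 958 normal yaw -16.41 tilt 0.0 pivot dist -0.1
scene7.npz 739 normal yaw 26.1 tilt 0.26 pivot dist -0.8
scene obs [478.93 276.67] 150 [474 269] [484 284] model [477.5  277.47] 149.03045161627233
  xy if z=.085 [0.7493 0.2104]
top obs [192.97 148.51] 65 [190 143] [196 154] model [193.13 147.74] 73.69537073560059
  xy if z=.085 [0.7493 0.2073]
```

```bash
cat > pf.py <<'E'
from h import *
def fitd(d,seed,x0=np.array([.6167,-.0268]),w=.036):
    P=cloud(d)
    n0=np.array([np.cos(np.radians(seed)),np.sin(np.radians(seed))]); t0=np.array([-n0[1],n0[0]])
    q=P-np.array([*x0,0]); dn=q[...,:2]@n0; dt=q[...,:2]@t0
    m=(abs(dn)<.012)&(abs(dt)<w)&(P[...,2]>.06)&(P[...,2]<.114)&(d["range_z"]>0)
    A=P[m]
    for _ in range(4):
        c=A.mean(0); n=np.linalg.svd(A-c)[2][2]; n*=np.sign(n[:2]@n0); A=A[abs((A-c)@n)<.006]
    return np.degrees(np.arctan2(n[1],n[0])),len(A),1000*((np.array([*x0,.087])-c)@n)
E
python3 - <<'E'
from bench import *
from pf import *
from sw import *
def meas(k=6): 
    r=np.array([fitd(capture("scene"),27) for _ in range(k)]); return r.mean(0).round(2),r[:,0].std().round(2)
print("before",meas())
p,o=pose(44.0); servo_line(p,o,rate=.03); sleep(.4)
x=current_position(); print(np.degrees(np.arctan2(*(piv-x[:2])[::-1])),current_force(),current_finger_gap(),current_clock())
print("after",meas()); print(current_clock())
E
```

```text
before (array([ 2.6150e+01,  6.5067e+02, -3.3000e-01]), np.float64(0.11))
27.35347095095026 [-1.22255542  0.29737899  5.73578573] 0.01165208571309244 32.0167
after (array([ 2.6820e+01,  6.4533e+02, -3.2000e-01]), np.float64(0.1))
32.3167
```

Run:
```python
from bench import *
from h import *
sleep(1.0)
print(current_position(),current_force(),current_finger_gap(),np.abs(current_qvel()).max())
c=capture("scene"); cv2.imwrite("pics/final.png",c["image"]); print(current_clock())
```

```text
[ 0.54076396 -0.06680155  0.07308192] [-1.65405076  0.04991679  5.9254602 ] 0.011588575309110009 0.001866243756293242
33.3667
```

View pics/final.png

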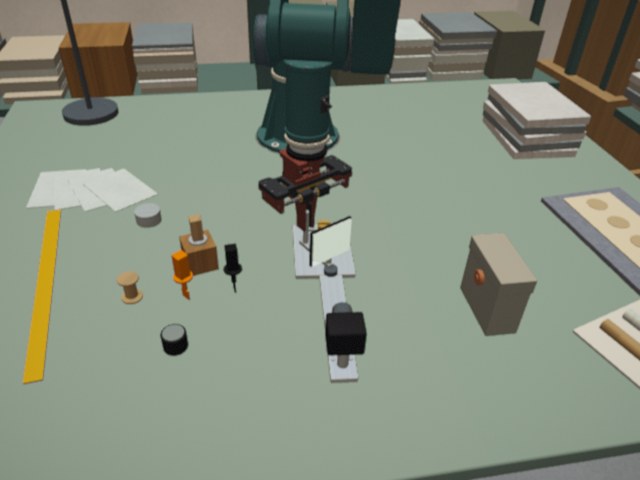

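The final picture shows the key in its block at (197,240), the spool (130,287), loupe (174,338) and weight (148,215) where they were, and the gripper holding the post with the mirror swung at (331,241). The arm is steady, so I'm handing in.

```bash
python3 -c "
from bench import *
close_job(); print(current_clock())"
```

```text
the job is handed in; nothing more can be done
the job is handed in; nothing more can be done
```

I unlocked the mirror, returned the key to its holder and swung the mirror to point the camera at the seal. I handed the job in at about 33.4 s, with the gripper still holding the post. No verdict is reported, so what follows rests on my own checks.

- **Lock:** I turned the key clockwise until the torque rose to 0.63 N·m at the stop. A picture taken after I lifted the key out shows the tongue clear of the mirror's arm.
- **Key:** It hangs in its block and met the holder at the expected height. I regripped it once before unlocking, turned 90° so the jaws centred the thin side of the blade.
- **Mirror:** The target for the face normal is about 27.15° in world yaw. The camera's plane fit gives 26.8° and the arm position gives 27.35°, so they disagree by about 0.5° and the target lies between them. I left it there; at the seal, either reading puts the sight line within about 3 mm of the middle.
- **Steadiness and bystanders:** The arm was still and the wrist force was about 6 N, well under the limit. The loupe, weight and spool were where they started.

One measurement was off along the way: the top camera put the lock slot about 2 mm from where the scene camera had it. I used the scene camera's position and the blade went in without contact.

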